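# Heft the ring castings and stack the heavier one at the bottom of the shipping post

## Robot

A 7-joint arm with a two-finger parallel gripper is mounted at the origin on the work surface. World frame = base frame: x ahead of the robot, y to its left, z up, the work surface at z = 0. Lengths are in m, angles in rad, forces in N, time in s.
With the tool pointing down it reaches from about 0.4 to 0.9 m from the base axis. Payload 5.5 kg.
Tool frame: the origin (TCP) lies at the very end of the fingers, on their centre line; the grasp point (between the pads) lies 19 mm behind it; z points along the fingers, y is the line along which they close (so a half turn about z gives the same grasp; the last joint's range is limited). The gripper opens to 92 mm and grips with 3 to 60 N. Pads are 19 mm wide; open, the fingers measure 130 mm over their backs; the gripper's body (75 mm by 190 mm) begins 47 mm behind the grasp point.
Start: joints at [-0.865, 0.501, -0.427, 1.55, 0.221, 1.138, -0.21], TCP at [0.278, 0.587, 0.227] pointing down, gripper open.
Joint ranges: [-2.88, 2.88], [-0.31, 2.03], [-1.54, 1.56], [0.2, 2.42], [-1.41, 4.55], [0.19, 2.02], [-2.57, 2.57]. Speed limits (rad/s): [2.57, 2.57, 3.14, 3.14, 3.14, 3.14, 3.14].

## Interface

Orientations are given as a unit quaternion [x, y, z, w].
In Python, from workcell import get_obs, vision, workorder gives the robot as it stands.
- The arm moves only by the shell command python3 -m pendant 'ROWS' [FORCE]. ROWS is a JSON list of rows, 1 to 10 of them, each written [[dx, dy, dz], [rx, ry, rz], opening]: dx, dy, dz in fractions of the full range, 1 being 0.3 m, then a rotation vector rx, ry, rz in shares of pi/2 rad (1.0 is pi/2 rad), then the finger opening in m; each row shifts and turns the commanded pose from where the row before left it, along the tool's axes as they then stand; what a row does not reach is not made up. A row lasts 1/12 s, in which the tool goes at most 0.0417 m and 0.125 rad, less where a joint would pass 70% of its speed; a pose out of reach is approached as far as the arm can. The fingers move at their own pace and stop on an object; FORCE is the grip in N (left out, the last holds). Time passes only in rows, so rows that do not move let the fingers close. It prints the time, the measured TCP pose, the force, the opening and the grip force at its end. Shift and turn numbers lie between -1 and 1, and a call with a number outside is refused. Input that does not fit is refused with a message, and nothing moves.
- get_obs(): the state, without advancing time (a new reading comes with each control period).
- vision.get_image(name): name is "scene" or "top" or "wrist"; returns a dict with "color" (384x512x3 uint8, blue, green, red), "K" (3x3 intrinsics, pixels), "pose" (4x4, takes a point from camera to world coordinates); the wrist camera has in their place "mount" (4x4, takes a point from camera to tool coordinates, whose origin is the TCP and whose axes are the flange's). Camera axes: x right, y up, looking along -z (the intrinsics and any distortion apply to the point x, -y, -z); pixel columns grow to the right and rows downward; lengths in m; the calibration is good to about 2 mm. A picture is of the moment at which its call begins: read the wrist's pose just before it. There is no depth.
- workorder.sign_off(): hands the job in; it is judged then, once.
The state is a dict: "t": time; "q": joint angles; "qvel": joint speeds; "joint_torque": joint torques, N m; "eef_pos": TCP position; "ee_rot": TCP orientation; "contact_force": force on the tool from outside, world axes, zero at the start; "wrist_torque": the same for the moment, N m; "finger_gap": finger opening in m; "gripper_force": force on a finger pad.
Only numpy, scipy, OpenCV 4.12 (cv2) and the standard library are available. Lean on these libraries where they do the work, as an engineer would, in place of code of your own. Each camera call takes 0.05 s, during which the arm holds its last target. There are 200 camera calls.

## Task

Pack the two painted ring castings from the glass stage onto the post of the grey shipping tray, one on top of the other, with the heavier one at the bottom. The paint hides the metal, so first lift the yellow ring clear of the stage and hold it for a moment to feel whether it is heavier or lighter than the blue one (420 g), before either goes on the post. Lower both rings down the post gently, do not drop them, and leave the flat black ring light beside the tray where it is.

Things in the scene. Friction and masses are not known exactly. Their poses are not given: they have to be found in the camera images.
- ring_yellow: Yellow painted ring casting, loose: outside diameter 64 mm, bore 38 mm, 40 mm tall, flat ends. It stands upright on the glass stage (fixed, black frame 220 x 300 mm, flat white top 20 mm above the desk). Its weight is not known: between 210 g and 630 g. Origin: centre of its underside; z up along the bore.
- ring_blue: Blue painted ring casting, loose, the same shape and size as the yellow one (outside diameter 64 mm, bore 38 mm, 40 mm tall). It weighs 420 g. It stands upright on the glass stage at the start, at least 100 mm from the yellow one, centre to centre. Origin: centre of its underside; z up along the bore.
- tray: Grey shipping tray, fixed: 150 x 150 mm, floor 12 mm above its underside, edge rim 6 mm wide, 18 mm high in all. At its centre a fixed red upright post, 18 mm in diameter, its top 72 mm above the underside, the last 10 mm tapered to 8 mm. A ring at the bottom has its underside at 12 mm, one on top of it at 52 mm. Origin: centre of the tray's underside, under the post; z up.
- ring_light: Bystander: flat black ring light, loose, outside diameter 84 mm, hole 48 mm, 22 mm tall, lying on the desk close to the tray on the side away from the robot. Not to be packed or shifted. Origin: centre of its underside, at height 0; z up.
Things that resemble listed ones, but are neither listed nor needed, are in the scene too. There is more than one size of the ring_blue; the one meant has the size given above.

How it is judged:
On the way, in this order (a step that is already met when the one before it is completed fails the run):
1. the yellow ring is hefted: held at least 15 mm clear of the stage for a moment, no ring on the post yet (height (world z) of ring_yellow above 0.035 m and contact force between the fingers and ring_yellow above 1 N and horizontal distance between each of ring_yellow, ring_blue and tray above 0.05 m), for 0.3 s.
2. the first ring stands at the bottom of the post, let go, the other not yet on the post (((horizontal distance between ring_yellow and tray below 0.02 m and z of ring_yellow in the frame of tray between 0.007 and 0.017 m and angle between ring_yellow's own z axis and vertical below 0.12 rad and contact force between the fingers and ring_yellow below 0.2 N and horizontal distance between ring_blue and tray above 0.05 m) or (horizontal distance between ring_blue and tray below 0.02 m and z of ring_blue in the frame of tray between 0.007 and 0.017 m and angle between ring_blue's own z axis and vertical below 0.12 rad and contact force between the fingers and ring_blue below 0.2 N and horizontal distance between ring_yellow and tray above 0.05 m))), for 0.2 s.
At the end, for the whole second after the job is handed in: Both rings are on the post, flat (within 7 degrees) and at rest, the lower one on the tray's floor and the other on top of it (heights within 5 mm), the heavier at the bottom; if their weights differ by less than 50 g, either order will do (linear speed of each of ring_yellow, ring_blue below 0.02 m/s and ((horizontal distance between each of ring_blue, ring_yellow and tray below 0.02 m and z of ring_blue in the frame of tray between 0.007 and 0.017 m and angle between each of ring_blue, ring_yellow's own z axis and vertical below 0.12 rad and z of ring_yellow in the frame of tray between 0.046 and 0.058 m and contact force between ring_blue and tray below 8.73 N) or (horizontal distance between each of ring_yellow, ring_blue and tray below 0.02 m and z of ring_yellow in the frame of tray between 0.007 and 0.017 m and angle between each of ring_yellow, ring_blue's own z axis and vertical below 0.12 rad and z of ring_blue in the frame of tray between 0.046 and 0.058 m and contact force between ring_yellow and tray above 7.75 N))); the robot touches nothing.
It fails at once if the yellow ring is dropped down the post (falling faster than 0.5 m/s, about 13 mm of free fall) (horizontal distance between ring_yellow and tray below 0.02 m and z of ring_yellow in the frame of tray below 0.066 m and linear speed of ring_yellow above 0.5 m/s).
It fails at once if the blue ring is dropped down the post (falling faster than 0.5 m/s, about 13 mm of free fall) (horizontal distance between ring_blue and tray below 0.02 m and z of ring_blue in the frame of tray below 0.066 m and linear speed of ring_blue above 0.5 m/s).
It fails at once if the black ring light is moved more than 20 mm (distance of ring_light from where it was at the start of the episode above 0.02 m).
It also fails if it takes over 64 s, if anything falls off the work surface, if the arm or the gripper's body presses on something with over 40 N, if the wrist force passes 120 N, or if a joint passes its speed limit or range.

## Working session

There is one attempt and no reset: what is moved stays moved. The work goes in short steps, Python scripts to look and compute and a shell command to move; the robot and the scene stay as the last step left them, time stands still between calls to the robot, and variables do not carry over. Pictures are saved under pics/ and viewed, at most 10 in all, crops included, and the job is handed in when it is done.

```bash
mkdir -p pics; ls; cat > h.py <<'E'
import numpy as np,cv2
from workcell import get_obs,vision
from scipy.spatial.transform import Rotation as R
def cam(n):
    o=get_obs(); d=vision.get_image(n)
    if n=='wrist':
        T=np.eye(4);T[:3,:3]=R.from_quat(o['ee_rot']).as_matrix();T[:3,3]=o['eef_pos'];d['pose']=T@np.array(d['mount'])
    return d
def pix(d,u,v,z):
    "pixel -> world point at height z"
    K=np.array(d['K']);P=np.array(d['pose'])
    r=np.linalg.solve(K,[u,v,1.]);r=P[:3,:3]@np.array([r[0],-r[1],-r[2]])
    return P[:3,3]+r*(z-P[2,3])/r[2]
def proj(d,p):
    P=np.array(d['pose']);c=P[:3,:3].T@(np.array(p)-P[:3,3]);q=np.array(d['K'])@[c[0],-c[1],-c[2]];return q[:2]/q[2]
E
python3 - <<'E'
from h import *
for n in('top','scene'):
    d=cam(n);print(n,d.keys(),np.array(d['K']).tolist(),np.round(d['pose'],3).tolist())
    cv2.imwrite(f'pics/{n}1.png',cv2.resize(d['color'],(800,600)))
    np.save(n+'.npy',d,allow_pickle=True)
print(get_obs())
E
```

```text
pics
top dict_keys(['color', 'K', 'pose']) [[447.4962279224613, 0.0, 253.78321208243455], [0.0, 447.4962279224613, 183.47583631655928], [0.0, 0.0, 1.0]] [[-0.025, 0.982, -0.188, 0.418], [-1.0, -0.023, 0.009, -0.021], [0.005, 0.188, 0.982, 0.971], [0.0, 0.0, 0.0, 1.0]]
scene dict_keys(['color', 'K', 'pose']) [[488.99568525196656, 0.0, 246.961202599321], [0.0, 488.99568525196656, 192.15010452191837], [0.0, 0.0, 1.0]] [[-0.431, -0.707, 0.561, 1.124], [0.902, -0.333, 0.274, 0.278], [-0.007, 0.624, 0.781, 0.819], [0.0, 0.0, 0.0, 1.0]]
{'t': 0.1, 'q': array([-0.86483511,  0.50176308, -0.42681265,  1.55131632,  0.22080395,
        1.1382895 , -0.21029801]), 'qvel': array([-0.00187421, -0.00165694,  0.00050334, -0.00379777, -0.00177639,
       -0.00265791, -0.00132739]), 'joint_torque': array([-1.12664409e-02, -5.67870033e+01, -5.83874702e+00, -2.79913777e+01,
       -6.90835202e-02,  2.41374609e-02,  7.93322187e-06]), 'eef_pos': array([0.2782533 , 0.58675193, 0.225789  ]), 'ee_rot': array([ 2.19551936e-01,  9.75600433e-01, -8.32287847e-04, -2.22096940e-04]), 'contact_force': array([-0.23294611,  0.13711516,  0.41626089]), 'wrist_torque': array([ 0.05388791, -0.01747005, -0.02383764]), 'gripper_force': 0.0, 'finger_gap': 0.0921427025954786}
```

View pics/top1.png

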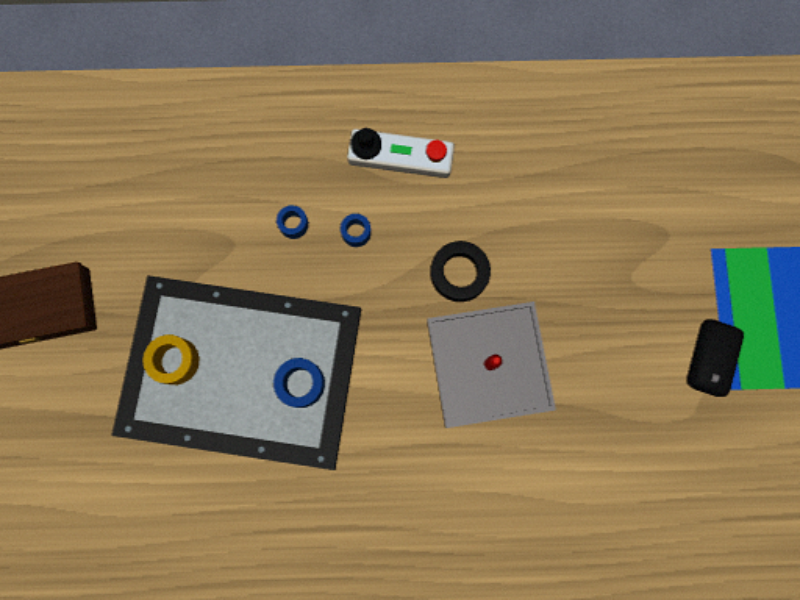

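View pics/scene1.png

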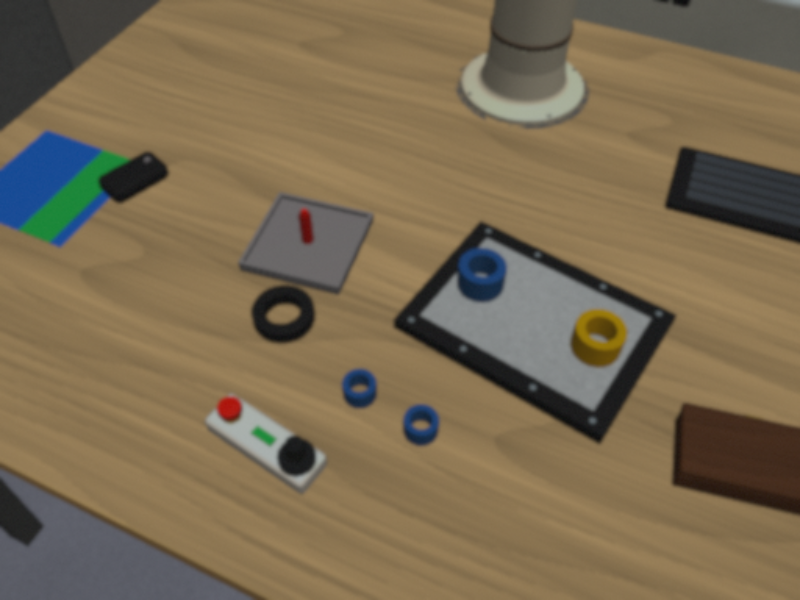

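The top view shows yellow at (170,359), blue at (299,382), the post at about (494,362) and the ring light at (460,271). The small blue rings at (292,221) and (355,230) are decoys. I'll fit model silhouettes in both cameras.

```bash
cat >> h.py <<'E'
from scipy.optimize import minimize
A=np.linspace(0,2*np.pi,48)
def circ(x,y,z,r): return [[x+r*np.cos(a),y+r*np.sin(a),z] for a in A]
def mask(d,col):
    h=cv2.cvtColor(cv2.resize(d['color'],None,fx=4,fy=4,interpolation=cv2.INTER_CUBIC),cv2.COLOR_BGR2HSV);H,S,V=cv2.split(h)
    m={'yellow':(H>15)&(H<35)&(S>190),'blue':(H>100)&(H<125)&(S>130),'red':((H<8)|(H>172))&(S>150)}[col]
    return m.astype(np.uint8)
def fit(d,col,p0,levels,win=40):
    "fit xy of stacked circles (z,r); silhouette = hull; compares filled outlines"
    m=mask(d,col);u,v=(proj(d,[*p0,levels[0][0]])*4).astype(int);w=win*4
    y0,x0=max(v-w,0),max(u-w,0);m=m[y0:v+w,x0:u+w]
    c,_=cv2.findContours(m,cv2.RETR_EXTERNAL,cv2.CHAIN_APPROX_NONE);c=max(c,key=cv2.contourArea)
    M=cv2.drawContours(np.zeros_like(m),[cv2.convexHull(c)],-1,1,-1)
    def cost(p):
        pts=np.array([proj(d,q)*4+1.5-[x0,y0] for z,r in levels for q in circ(p[0],p[1],z,r)])
        X=cv2.fillConvexPoly(np.zeros_like(m),np.round(cv2.convexHull(pts.astype(np.float32))*16).astype(np.int32),1,cv2.LINE_8,4)
        return float((X!=M).sum())/M.sum()
    r=minimize(cost,p0,method='Nelder-Mead',options=dict(initial_simplex=np.array(p0)+[[0,0],[.008,0],[0,.008]],xatol=1e-4))
    return r.x.round(4),round(r.fun,3)
RING=[(.02,.032),(.06,.032)];POST=[(.012,.009),(.062,.009),(.072,.004)]
E
python3 - <<'E'
from h import *
t=np.load('top.npy',allow_pickle=True).item();s=np.load('scene.npy',allow_pickle=True).item()
k=1/1.5625
for n,uv,uv2,L,c in(('yellow',(170,359),(600,325),RING,'yellow'),('blue',(299,382),(482,262),RING,'blue'),('post',(496,361),(305,212),POST,'red')):
    z=L[-1][0]
    p=pix(t,uv[0]*k,uv[1]*k,z);q=pix(s,uv2[0]*k,uv2[1]*k,z);print(n,p.round(4),q.round(4),fit(t,c,p[:2],L),fit(s,c,q[:2],L))
print('light',pix(t,460*k,271*k,.022).round(3),pix(s,284*k,309*k,.022).round(3))
for u in((428,320),(533,304),(553,410),(445,427)):print('tray',pix(t,u[0]*k,u[1]*k,.018).round(3))
for u in((147,277),(360,308),(335,468),(113,435)):print('stage',pix(t,u[0]*k,u[1]*k,.02).round(3))
E
```

```text
yellow [0.5035 0.2665 0.06  ] [0.5012 0.2679 0.06  ] (array([0.5049, 0.2711]), np.float64(0.076)) (array([0.4996, 0.2689]), np.float64(0.251))
blue [0.4698 0.0991 0.06  ] [0.466  0.0986 0.06  ] (array([0.4707, 0.1011]), np.float64(0.071)) (array([0.4663, 0.0973]), np.float64(0.171))
post [ 0.4897 -0.1551  0.072 ] [ 0.4941 -0.1527  0.072 ] (array([ 0.4918, -0.1547]), np.float64(0.209)) (array([ 0.4884, -0.1591]), np.float64(0.551))
light [ 0.619 -0.119  0.022] [ 0.622 -0.118  0.022]
tray [ 0.553 -0.072  0.018]
tray [ 0.571 -0.218  0.018]
tray [ 0.427 -0.236  0.018]
tray [ 0.408 -0.09   0.018]
stage [0.622 0.315 0.02 ]
stage [0.571 0.021 0.02 ]
stage [0.358 0.057 0.02 ]
stage [0.408 0.351 0.02 ]
```

Measured against the given sizes:
- **Tray:** the corner mean (0.490,-0.154) agrees with the post, and the sides come out at about 147 mm.
- **Stage:** it measures about 298 x 217 mm.
- **Rings:** the two cameras agree to about 4 mm.

I'll use yellow (0.502,0.268), blue (0.469,0.099) and post (0.490,-0.155), and move over yellow first.

The manual's scale: shifts go in shares of 0.3 m and turns go in shares of pi/2 rad. Converting my numbers, -0.034 m / 0.3 = -0.1133, -0.0192 m / 0.3 = -0.064.

```bash
python3 -m pendant '[[[-0.1133, -0.064, 0.0253], [0, 0, 0], 0.09], [[-0.1133, -0.064, 0.0253], [0, 0, 0], 0.09], [[-0.1133, -0.064, 0.0253], [0, 0, 0], 0.09], [[-0.1133, -0.064, 0.0253], [0, 0, 0], 0.09], [[-0.1133, -0.064, 0.0253], [0, 0, 0], 0.09], [[-0.1133, -0.064, 0.0253], [0, 0, 0], 0.09], [[-0.1133, -0.064, 0.0253], [0, 0, 0], 0.09], [[-0.1133, -0.064, 0.0253], [0, 0, 0], 0.09], [[-0.1133, -0.064, 0.0253], [0, 0, 0], 0.09], [[-0.1133, -0.064, 0.0253], [0, 0, 0], 0.09]]' 35
cat >> h.py <<'E'
def to(x,y,z):
    o=get_obs();M=R.from_quat(o['ee_rot'])
    d=np.array([x,y,z])-o['eef_pos'];d=M.inv().apply(d);print('t',o['t'],'pos',o['eef_pos'].round(4),'tilt',M.as_matrix()[:,2].round(3),'tool delta',d.round(4),'gap',round(o['finger_gap'],4),'F',o['contact_force'].round(2))
E
python3 -m pendant '[[[0, 0, 0], [0, 0, 0], 0.09], [[0, 0, 0], [0, 0, 0], 0.09]]'
python3 - <<'E'
from h import *
to(.502,.268,.032)
d=cam('wrist');cv2.imwrite('pics/w1.png',d['color']);print(proj(d,[.502,.268,.06]),fit(d,'yellow',[.502,.268],RING,150))
E
```

```text
t: 0.93
eef_pos: [0.504, 0.2663, 0.1502]
ee_rot: [0.22, 0.976, -0.0, -0.0]
contact_force: [0.5, 0.6, 0.4]
finger_gap: 0.09
gripper_force: 0.0
t: 1.1
eef_pos: [0.5048, 0.2642, 0.1496]
ee_rot: [0.223, 0.975, -0.001, -0.0]
contact_force: [-1.1, 1.9, 0.7]
finger_gap: 0.0899
gripper_force: 0.0
t 1.1 pos [0.5048 0.2642 0.1496] tilt [-0.001 -0.002 -1.   ] tool delta [0.0041 0.0025 0.1176] gap 0.0899 F [-1.13  1.88  0.71]
[254.29449761 194.9743474 ] (array([0.5074, 0.2711]), np.float64(0.109))
```

View pics/w1.png

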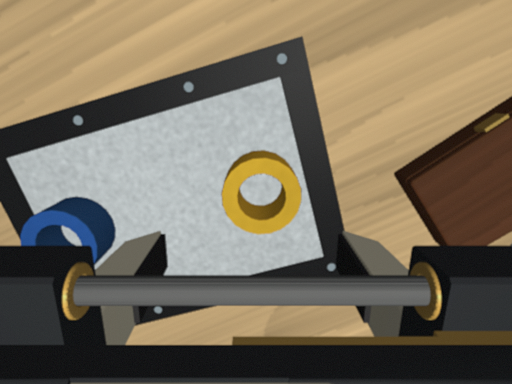

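In the wrist view the yellow ring's top is centred at about (261,191), against a predicted (254,195). It therefore sits near (0.505,0.271), which matches the top-camera fit. Next I descend and grip.

In the tool's units: 0.025 m / 0.3 = 0.0833, 0.02 m / 0.3 = 0.0667.

```bash
python3 -m pendant '[[[0.01, 0.02, 0.0667], [0, 0, 0], 0.09], [[0, 0, 0.0833], [0, 0, 0], 0.09], [[0, 0, 0.0833], [0, 0, 0], 0.09], [[0, 0, 0.0833], [0, 0, 0], 0.09], [[0, 0, 0.0667], [0, 0, 0], 0.09], [[0, 0, 0], [0, 0, 0], 0.09], [[0, 0, 0], [0, 0, 0], 0.09]]'
python3 - <<'E'
from h import *
to(.505,.271,.032)
E
python3 -m pendant '[[[0, 0, 0], [0, 0, 0], 0.05], [[0, 0, 0], [0, 0, 0], 0.05], [[0, 0, 0], [0, 0, 0], 0.05], [[0, 0, 0], [0, 0, 0], 0.05], [[0, 0, 0], [0, 0, 0], 0.05], [[0, 0, 0], [0, 0, 0], 0.05], [[0, 0, 0], [0, 0, 0], 0.05]]'
```

```text
t: 1.73
eef_pos: [0.5014, 0.2763, 0.0351]
ee_rot: [0.218, 0.976, -0.0, -0.001]
contact_force: [-0.4, 0.2, 0.1]
finger_gap: 0.0902
gripper_force: 0.0
t 1.7333 pos [0.5014 0.2763 0.0351] tilt [-0.003 -0.    -1.   ] tool delta [-0.0055 -0.0032  0.0031] gap 0.0902 F [-0.36  0.23  0.06]
t: 2.32
eef_pos: [0.5036, 0.2745, 0.0367]
ee_rot: [0.22, 0.976, -0.0, 0.0]
contact_force: [-0.6, -2.2, 6.5]
finger_gap: 0.0641
gripper_force: 35.0
```

In the tool's units: -0.025 m / 0.3 = -0.0833, -0.01 m / 0.3 = -0.0333.

```bash
python3 -m pendant '[[[0, 0, -0.0333], [0, 0, 0], 0.05], [[0, 0, -0.0833], [0, 0, 0], 0.05], [[0, 0, -0.0833], [0, 0, 0], 0.05], [[0, 0, -0.0333], [0, 0, 0], 0.05], [[0, 0, 0], [0, 0, 0], 0.05], [[0, 0, 0], [0, 0, 0], 0.05], [[0, 0, 0], [0, 0, 0], 0.05], [[0, 0, 0], [0, 0, 0], 0.05]]'
for i in 1 2 3 4; do python3 -m pendant '[[[0, 0, 0], [0, 0, 0], 0.05], [[0, 0, 0], [0, 0, 0], 0.05]]'; python3 -c "from h import *;o=get_obs();print(o['contact_force'],o['joint_torque'],o['q'])"; done
```

```text
t: 2.98
eef_pos: [0.5021, 0.2741, 0.1041]
ee_rot: [0.22, 0.976, -0.001, -0.001]
contact_force: [-0.1, -1.0, -4.2]
finger_gap: 0.0638
gripper_force: 35.0
t: 3.15
eef_pos: [0.5026, 0.2745, 0.1046]
ee_rot: [0.22, 0.976, -0.001, -0.001]
contact_force: [-0.6, 0.7, -3.3]
finger_gap: 0.0638
gripper_force: 35.0
[-0.56334617  0.71406838 -3.27270186] [ 2.55254534e-02 -5.43805647e+01 -4.16312948e+00 -2.38532531e+01
 -2.27041205e-02  8.00031982e-02 -7.32205954e-04] [-0.3026281   0.50095114 -0.31121447  1.84812662  0.20108351  0.82512931
  0.41277107]
t: 3.32
eef_pos: [0.5031, 0.2748, 0.1053]
ee_rot: [0.22, 0.976, -0.0, -0.0]
contact_force: [-0.2, 0.2, -3.1]
finger_gap: 0.064
gripper_force: 35.0
[-0.15044703  0.19659856 -3.06802256] [ 2.65482922e-03 -5.42292452e+01 -4.16500792e+00 -2.38770604e+01
 -2.37279193e-02  7.18809036e-02 -1.64983398e-04] [-0.30254347  0.50010902 -0.31137445  1.84748683  0.20104359  0.82527268
  0.41280127]
t: 3.48
eef_pos: [0.5033, 0.2749, 0.1057]
ee_rot: [0.22, 0.976, 0.0, -0.0]
contact_force: [0.4, 0.1, -3.8]
finger_gap: 0.0636
gripper_force: 35.0
[ 0.42244252  0.07602899 -3.813853  ] [-5.79070242e-03 -5.42431891e+01 -4.17339206e+00 -2.39344919e+01
 -2.37548043e-02  6.46439544e-02  5.71523969e-05] [-0.3024435   0.49952563 -0.31142674  1.84735734  0.20101312  0.82531572
  0.4128455 ]
t: 3.65
eef_pos: [0.5033, 0.2749, 0.1058]
ee_rot: [0.22, 0.976, 0.0, 0.0]
contact_force: [0.1, -0.0, -4.2]
finger_gap: 0.064
gripper_force: 35.0
[ 0.07759752 -0.02322899 -4.16414409] [-5.13455569e-03 -5.42876852e+01 -4.17640463e+00 -2.39638656e+01
 -2.31865479e-02  6.21670601e-02  1.26679151e-04] [-0.3024195   0.4993596  -0.31144109  1.84732408  0.20101128  0.82537306
  0.41284221]
```

```bash
for i in $(seq 24); do python3 -m pendant '[[[0, 0, 0], [0, 0, 0], 0.05]]'|grep -c zzz >/dev/null; python3 -c "from h import *;o=get_obs();print(o['contact_force'][2],*o['joint_torque'][[1,3]])"; done | tee y.txt | python3 -c "
import numpy as np,sys;a=np.loadtxt(sys.stdin);print(a.mean(0),a.std(0)/24**.5);print(a[::6])"
```

```text
[ -3.99053402 -54.32666704 -23.96987617] [0.09826576 0.00105965 0.00020669]
[[ -3.699042   -54.30499434 -23.96965027]
 [ -3.68417709 -54.33057547 -23.97037268]
 [ -3.31135466 -54.32782531 -23.96885097]
 [ -4.34427659 -54.32806492 -23.96954656]]
```

```bash
python3 - <<'E'
from h import *
to(.505,.271,.035)
d=cam('scene');c=d['color'];cv2.imwrite('pics/s2.png',cv2.resize(c[130:300,230:460],None,fx=3,fy=3,interpolation=cv2.INTER_CUBIC))
E
```

```text
t 5.65 pos [0.5033 0.2749 0.1057] tilt [-0.  0. -1.] tool delta [-0.0032 -0.0028  0.0707] gap 0.0637 F [-0.33 -0.3  -3.94]
```

View pics/s2.png

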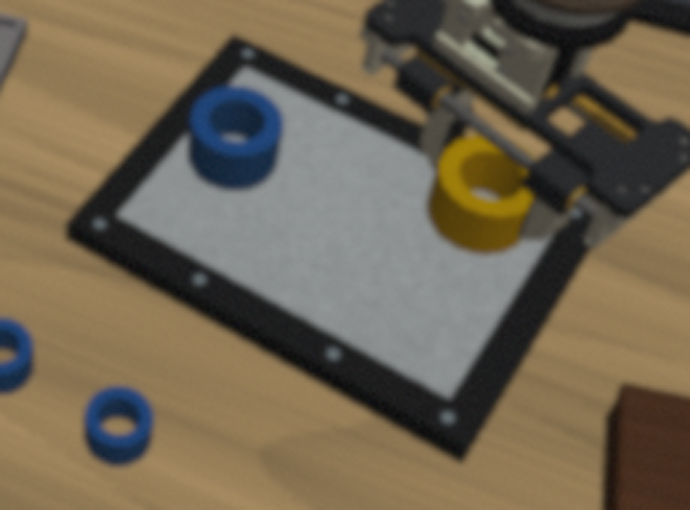

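The yellow ring is held well clear of the stage. It weighs about 4.0 N (407 g), very close to blue, so the sensor bias matters. I'll set it back and take the empty reading at the same pose.

In the tool's units: 0.025 m / 0.3 = 0.0833, 0.012 m / 0.3 = 0.04.

```bash
python3 -m pendant '[[[0, 0, 0.0833], [0, 0, 0], 0.05], [[0, 0, 0.0833], [0, 0, 0], 0.05], [[0, 0, 0.04], [0, 0, 0], 0.05], [[0, 0, 0.0167], [0, 0, 0], 0.05], [[0, 0, 0.01], [0, 0, 0], 0.05], [[0, 0, 0], [0, 0, 0], 0.05], [[0, 0, 0], [0, 0, 0], 0.05], [[0, 0, 0], [0, 0, 0], 0.05]]'
python3 -m pendant '[[[0, 0, 0], [0, 0, 0], 0.07], [[0, 0, 0], [0, 0, 0], 0.09], [[0, 0, 0], [0, 0, 0], 0.09], [[0, 0, 0], [0, 0, 0], 0.09], [[0, 0, -0.0333], [0, 0, 0], 0.09], [[0, 0, -0.0833], [0, 0, 0], 0.09], [[0, 0, -0.0833], [0, 0, 0], 0.09], [[0, 0, -0.0333], [0, 0, 0], 0.09], [[0, 0, 0], [0, 0, 0], 0.09], [[0, 0, 0], [0, 0, 0], 0.09]]'
python3 -m pendant '[[[0, 0, 0], [0, 0, 0], 0.09], [[0, 0, 0], [0, 0, 0], 0.09], [[0, 0, 0], [0, 0, 0], 0.09], [[0, 0, 0], [0, 0, 0], 0.09], [[0, 0, 0], [0, 0, 0], 0.09], [[0, 0, 0], [0, 0, 0], 0.09]]'
for i in $(seq 20); do python3 -m pendant '[[[0, 0, 0], [0, 0, 0], 0.09]]'>/dev/null; python3 -c "from h import *;o=get_obs();print(o['contact_force'][2],*o['joint_torque'][[1,3]])"; done | python3 -c "
import numpy as np,sys;a=np.loadtxt(sys.stdin);print(a.mean(0),a.std(0)/24**.5);print(a[::6])"
python3 -c "
from h import *;to(.47,.1,.15)"
```

```text
t: 6.37
eef_pos: [0.5037, 0.2752, 0.0367]
ee_rot: [0.22, 0.976, 0.0, 0.0]
contact_force: [-1.8, -0.7, 3.5]
finger_gap: 0.0636
gripper_force: 35.0
t: 7.2
eef_pos: [0.5038, 0.275, 0.1063]
ee_rot: [0.22, 0.976, 0.001, 0.001]
contact_force: [-0.2, 0.4, -0.3]
finger_gap: 0.0899
gripper_force: 0.0
t: 7.7
eef_pos: [0.5031, 0.2748, 0.1053]
ee_rot: [0.22, 0.976, -0.0, -0.0]
contact_force: [-0.5, -0.4, 0.4]
finger_gap: 0.0903
gripper_force: 0.0
[  0.06958089 -52.14323688 -22.65693086] [0.13031963 0.00553922 0.0027514 ]
[[ -0.44782319 -52.07209468 -22.60950387]
 [  0.41072237 -52.15331554 -22.66420841]
 [  0.9589363  -52.15855837 -22.66152442]
 [  0.85009043 -52.15645194 -22.66251504]]
t 9.3667 pos [0.5033 0.2749 0.1057] tilt [-0.  0. -1.] tool delta [-0.0449 -0.1723 -0.0443] gap 0.09 F [-0.12 -0.04  0.78]
```

The difference is 4.06 N, about 414 g, and the joint torque gives about 394 g. Yellow is therefore within 50 g of blue and if anything lighter, so blue goes at the bottom. Moving over blue.

In the tool's units: -0.0341 m / 0.3 = -0.1137, -0.0088 m / 0.3 = -0.0293.

```bash
python3 -m pendant '[[[-0.0293, -0.1137, -0.0167], [0, 0, 0], 0.09], [[-0.0293, -0.1137, -0.0167], [0, 0, 0], 0.09], [[-0.0293, -0.1137, 0], [0, 0, 0], 0.09], [[-0.0293, -0.1137, 0], [0, 0, 0], 0.09], [[-0.0293, -0.1137, 0], [0, 0, 0], 0.09], [[0, 0, 0], [0, 0, 0], 0.09], [[0, 0, 0], [0, 0, 0], 0.09], [[0, 0, 0], [0, 0, 0], 0.09], [[0, 0, 0], [0, 0, 0], 0.09]]'
python3 - <<'E'
from h import *
to(.47,.102,.035)
d=cam('wrist');c=d['color'].copy();print(proj(d,[.47,.102,.06]))
for z,r in((.06,.032),(.06,.019)):
  cv2.polylines(c,[np.array([proj(d,q) for q in circ(.470,.102,z,r)],np.int32)],True,(0,0,255),1)
cv2.imwrite('pics/w2.png',c)
E
```

```text
t: 10.12
eef_pos: [0.4705, 0.1036, 0.116]
ee_rot: [0.219, 0.976, 0.001, 0.0]
contact_force: [1.2, 1.0, 0.2]
finger_gap: 0.09
gripper_force: 0.0
t 10.1167 pos [0.4705 0.1036 0.116 ] tilt [ 0.001  0.001 -1.   ] tool delta [-0.0002 -0.0017  0.081 ] gap 0.09 F [1.18 1.04 0.23]
[248.77787303 214.80440284]
```

View pics/w2.png

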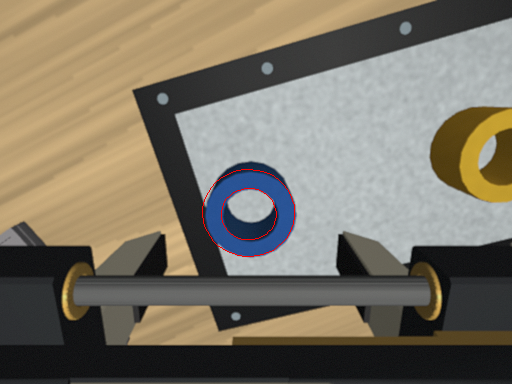

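The overlay at (249,215) matches the blue ring's top face and bore to 1–2 px, so I descend and grip.

In the tool's units: 0.025 m / 0.3 = 0.0833, 0.02 m / 0.3 = 0.0667.

```bash
python3 -m pendant '[[[0, -0.005, 0.0667], [0, 0, 0], 0.09], [[0, 0, 0.0833], [0, 0, 0], 0.09], [[0, 0, 0.0667], [0, 0, 0], 0.09], [[0, 0, 0.0467], [0, 0, 0], 0.09], [[0, 0, 0], [0, 0, 0], 0.09], [[0, 0, 0], [0, 0, 0], 0.09], [[0, 0, 0], [0, 0, 0], 0.05], [[0, 0, 0], [0, 0, 0], 0.05], [[0, 0, 0], [0, 0, 0], 0.05], [[0, 0, 0], [0, 0, 0], 0.05]]'
python3 -m pendant '[[[0, 0, 0], [0, 0, 0], 0.05], [[0, 0, 0], [0, 0, 0], 0.05], [[0, 0, 0], [0, 0, 0], 0.05]]'
python3 -m pendant '[[[0, 0, -0.0333], [0, 0, 0], 0.05], [[0, 0, -0.0833], [0, 0, 0], 0.05], [[0, 0, -0.1], [0, 0, 0], 0.05], [[0, 0, -0.0833], [0, 0, 0], 0.05], [[0, 0, -0.0333], [0, 0, 0], 0.05], [[0, 0, 0], [0, 0, 0], 0.05], [[0, 0, 0], [0, 0, 0], 0.05], [[0, 0, 0], [0, 0, 0], 0.05], [[0, 0, 0], [0, 0, 0], 0.05]]'
python3 -c "
from h import *;to(.4905,-.154,.125)"
```

```text
t: 11.0
eef_pos: [0.4701, 0.1008, 0.0376]
ee_rot: [0.22, 0.976, 0.0, 0.001]
contact_force: [0.4, -0.4, 0.5]
finger_gap: 0.0677
gripper_force: 0.0
t: 11.25
eef_pos: [0.4703, 0.1011, 0.0375]
ee_rot: [0.22, 0.976, 0.001, 0.001]
contact_force: [-1.0, 1.6, 5.9]
finger_gap: 0.0618
gripper_force: 35.0
t: 12.0
eef_pos: [0.4678, 0.1002, 0.1349]
ee_rot: [0.22, 0.976, -0.001, -0.002]
contact_force: [0.0, 0.2, -4.0]
finger_gap: 0.0623
gripper_force: 35.0
t 12.0 pos [0.4678 0.1002 0.1349] tilt [-0.004 -0.001 -1.   ] tool delta [-0.1295 -0.2199  0.01  ] gap 0.0623 F [ 0.05  0.22 -4.02]
```

Gap 62 mm instead of 64 mm, so I'll check the hold.

```bash
python3 - <<'E'
from h import *
to(.49,-.1545,.125)
w=cam('wrist')['color'];s=cam('scene')
u,v=proj(s,[.47,.1,.13]).astype(int);print(u,v)
s=cv2.resize(s['color'][max(v-70,0):v+70,u-70:u+70],(384,384),interpolation=cv2.INTER_CUBIC)
cv2.imwrite('pics/w3.png',cv2.resize(np.hstack([w,s]),(790,339)))
E
```

```text
t 12.0 pos [0.4678 0.1002 0.1349] tilt [-0.004 -0.001 -1.   ] tool delta [-0.1292 -0.2205  0.01  ] gap 0.0623 F [ 0.05  0.22 -4.02]
311 145
```

View pics/w3.png

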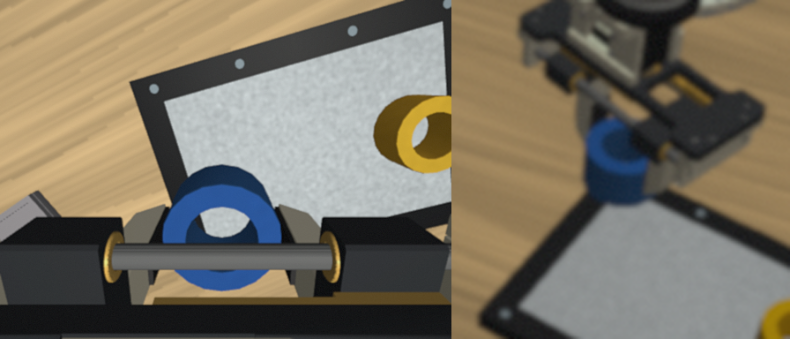

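```bash
python3 - <<'E'
from h import *
d=cam('wrist');o=get_obs();P=o['eef_pos'];M=R.from_quat(o['ee_rot'])
for dx in(0,.01,-.01):print(dx,proj(d,P+M.apply([dx,0,-.0225])))
m=mask(d,'blue')[:,500:1700];ys,xs=np.where(m);print(xs.min()/4+125,xs.max()/4+125,ys.min()/4,ys.max()/4)
print(proj(d,P+M.apply([0,.032,-.0225])),proj(d,P+M.apply([0,-.032,-.0225])),proj(d,P+M.apply([.032,0,-.0225])),proj(d,P+M.apply([-.032,0,-.0225])))
E
```

```text
0 [251.74833294 272.76857395]
0.01 [251.73725663 253.18551725]
-0.01 [251.75900155 291.6307963 ]
125.0 388.0 187.25 346.75
[320.75176932 272.69737413] [182.7385297  272.83978033] [251.71133337 207.35289077] [251.78114396 330.77884995]
```

The ring is centred in the hold. Its predicted outline matches, and the width is about 62 mm, consistent with the gap. Carrying it over the post.

In the tool's units: -0.0276 m / 0.3 = -0.092, -0.0162 m / 0.3 = -0.054.

```bash
python3 -m pendant '[[[-0.054, -0.092, 0], [0, 0, 0], 0.05], [[-0.054, -0.092, 0], [0, 0, 0], 0.05], [[-0.054, -0.092, 0], [0, 0, 0], 0.05], [[-0.054, -0.092, 0], [0, 0, 0], 0.05], [[-0.054, -0.092, 0], [0, 0, 0], 0.05], [[-0.054, -0.092, 0], [0, 0, 0], 0.05], [[-0.054, -0.092, 0], [0, 0, 0], 0.05], [[-0.054, -0.092, 0], [0, 0, 0], 0.05], [[0, 0, 0], [0, 0, 0], 0.05], [[0, 0, 0], [0, 0, 0], 0.05]]'
python3 -m pendant '[[[0, 0, 0], [0, 0, 0], 0.05], [[0, 0, 0], [0, 0, 0], 0.05], [[0, 0, 0], [0, 0, 0], 0.05], [[0, 0, 0], [0, 0, 0], 0.05]]'
python3 - <<'E'
from h import *
to(.49,-.1545,.0295)
d=cam('wrist');print(proj(d,[.49,-.1545,.072]));w=d['color'];s=cam('scene')
u,v=proj(s,[.49,-.155,.1]).astype(int)
s=cv2.resize(s['color'][max(v-70,0):v+70,u-70:u+70],(384,384),interpolation=cv2.INTER_CUBIC)
cv2.imwrite('pics/w4.png',cv2.resize(np.hstack([w,s]),(790,339)))
E
```

```text
t: 12.98
eef_pos: [0.4912, -0.1571, 0.1359]
ee_rot: [0.222, 0.975, -0.0, -0.001]
contact_force: [-0.6, 0.9, -4.0]
finger_gap: 0.0623
gripper_force: 35.0
t: 13.32
eef_pos: [0.4919, -0.1531, 0.1366]
ee_rot: [0.219, 0.976, 0.0, -0.0]
contact_force: [-0.4, 0.5, -4.3]
finger_gap: 0.0624
gripper_force: 35.0
t 13.3167 pos [ 0.4919 -0.1531  0.1366] tilt [-0.  0. -1.] tool delta [ 0.0011 -0.0021  0.1071] gap 0.0624 F [-0.38  0.48 -4.27]
[248.35761779 208.87000696]
```

View pics/w4.png

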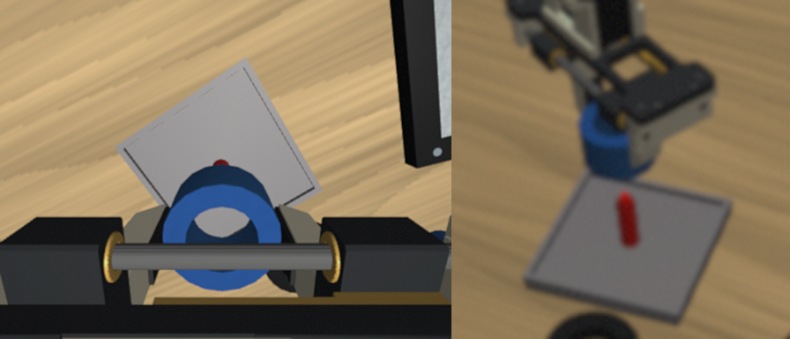

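The post is centred on the tool line (about 251 px) and the ring is level. Lowering.

In the tool's units: 0.015 m / 0.3 = 0.05, -0.001 m / 0.3 = -0.0033.

```bash
python3 -m pendant '[[[0.0033, -0.0033, 0.05], [0, 0, 0], 0.05], [[0, 0, 0.05], [0, 0, 0], 0.05], [[0, 0, 0.05], [0, 0, 0], 0.05], [[0, 0, 0.05], [0, 0, 0], 0.05], [[0, 0, 0.0333], [0, 0, 0], 0.05], [[0, 0, 0.0333], [0, 0, 0], 0.05], [[0, 0, 0], [0, 0, 0], 0.05], [[0, 0, 0], [0, 0, 0], 0.05]]'
python3 -m pendant '[[[0, 0, 0.0267], [0, 0, 0], 0.05], [[0, 0, 0.0233], [0, 0, 0], 0.05], [[0, 0, 0.0167], [0, 0, 0], 0.05], [[0, 0, 0.01], [0, 0, 0], 0.05], [[0, 0, 0], [0, 0, 0], 0.05], [[0, 0, 0], [0, 0, 0], 0.05], [[0, 0, 0], [0, 0, 0], 0.05]]'; python3 -c "
from h import *;to(.49,-.1545,.0295)"
```

```text
t: 14.08
eef_pos: [0.4903, -0.1547, 0.0564]
ee_rot: [0.219, 0.976, 0.0, -0.0]
contact_force: [0.6, -0.1, -3.9]
finger_gap: 0.062
gripper_force: 35.0
t: 14.67
eef_pos: [0.4907, -0.1549, 0.0338]
ee_rot: [0.22, 0.976, 0.0, 0.0]
contact_force: [0.0, -0.2, -4.5]
finger_gap: 0.0623
gripper_force: 35.0
t 14.6667 pos [ 0.4907 -0.1549  0.0338] tilt [ 0. -0. -1.] tool delta [0.0008 0.0001 0.0043] gap 0.0623 F [ 0.05 -0.17 -4.48]
```

In the tool's units: 0.002 m / 0.3 = 0.0067, 0.001 m / 0.3 = 0.0033.

```bash
python3 -m pendant '[[[0, 0, 0.0067], [0, 0, 0], 0.05], [[0, 0, 0.0033], [0, 0, 0], 0.05], [[0, 0, 0.0033], [0, 0, 0], 0.05], [[0, 0, 0], [0, 0, 0], 0.05], [[0, 0, 0], [0, 0, 0], 0.05], [[0, 0, 0], [0, 0, 0], 0.05]]'; python3 -m pendant '[[[0, 0, 0.0033], [0, 0, 0], 0.05], [[0, 0, 0], [0, 0, 0], 0.05], [[0, 0, 0], [0, 0, 0], 0.05], [[0, 0, 0], [0, 0, 0], 0.05]]'
```

```text
t: 15.17
eef_pos: [0.4905, -0.1549, 0.0297]
ee_rot: [0.22, 0.976, 0.0, -0.0]
contact_force: [0.3, 0.2, -5.1]
finger_gap: 0.0621
gripper_force: 35.0
t: 15.5
eef_pos: [0.4906, -0.1549, 0.0295]
ee_rot: [0.22, 0.976, -0.0, 0.0]
contact_force: [-1.6, 0.4, 5.0]
finger_gap: 0.0624
gripper_force: 35.0
```

Contact felt on the tray floor. Release, retreat up, then return to yellow.

In the tool's units: -0.03 m / 0.3 = -0.1, -0.02 m / 0.3 = -0.0667.

```bash
python3 -m pendant '[[[0, 0, 0], [0, 0, 0], 0.07], [[0, 0, 0], [0, 0, 0], 0.08], [[0, 0, 0], [0, 0, 0], 0.08], [[0, 0, 0], [0, 0, 0], 0.08], [[0, 0, 0], [0, 0, 0], 0.08], [[0, 0, -0.0667], [0, 0, 0], 0.08], [[0, 0, -0.1], [0, 0, 0], 0.08], [[0, 0, -0.1], [0, 0, 0], 0.08], [[0, 0, -0.1], [0, 0, 0], 0.08], [[0, 0, 0], [0, 0, 0], 0.09]]'
python3 -m pendant '[[[0, 0, 0], [0, 0, 0], 0.09], [[0, 0, 0], [0, 0, 0], 0.09], [[0, 0, 0], [0, 0, 0], 0.09]]'
python3 - <<'E'
from h import *
to(.5036,.275,.0367)
s=cam('scene');u,v=proj(s,[.49,-.155,.04]).astype(int)
a=cv2.resize(s['color'][v-60:v+60,u-60:u+60],(384,384),interpolation=cv2.INTER_CUBIC)
t=cam('top');u,v=proj(t,[.49,-.155,.04]).astype(int)
b=cv2.resize(t['color'][v-60:v+60,u-60:u+60],(384,384),interpolation=cv2.INTER_CUBIC)
cv2.imwrite('pics/p5.png',np.hstack([a,b]))
print(fit(t,'yellow',[.504,.273],RING),fit(s,'yellow',[.504,.273],RING))
E
```

```text
t: 16.33
eef_pos: [0.4945, -0.1559, 0.1443]
ee_rot: [0.22, 0.976, -0.0, 0.005]
contact_force: [0.7, 0.4, 0.8]
finger_gap: 0.0833
gripper_force: 0.0
t: 16.58
eef_pos: [0.4894, -0.1547, 0.1375]
ee_rot: [0.22, 0.976, 0.0, -0.001]
contact_force: [0.3, 0.6, 0.8]
finger_gap: 0.0895
gripper_force: 0.0
t 16.5833 pos [ 0.4894 -0.1547  0.1375] tilt [-0.002  0.001 -1.   ] tool delta [0.1711 0.3943 0.101 ] gap 0.0895 F [0.25 0.63 0.79]
(array([0.5054, 0.2732]), np.float64(0.068)) (array([0.5011, 0.2698]), np.float64(0.249))
```

View pics/p5.png

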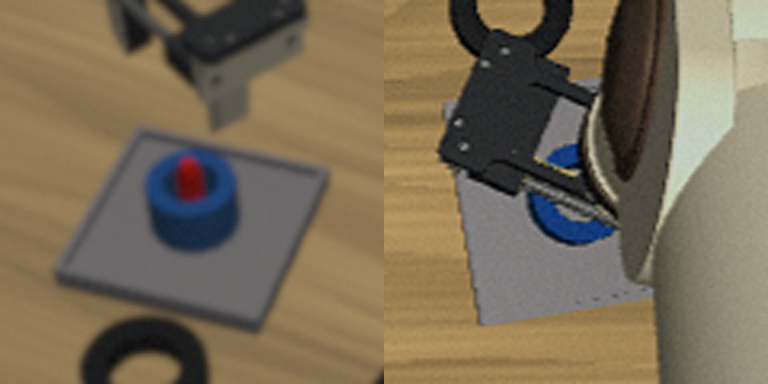

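In the left crop at (190,200) the blue ring sits flat around the post, and the light is in place. Going to yellow.

In the tool's units: 0.0329 m / 0.3 = 0.1097, 0.0143 m / 0.3 = 0.0477.

```bash
python3 -m pendant '[[[0.0477, 0.1097, 0], [0, 0, 0], 0.09], [[0.0477, 0.1097, 0], [0, 0, 0], 0.09], [[0.0477, 0.1097, 0], [0, 0, 0], 0.09], [[0.0477, 0.1097, 0], [0, 0, 0], 0.09], [[0.0477, 0.1097, 0], [0, 0, 0], 0.09], [[0.0477, 0.1097, 0], [0, 0, 0], 0.09], [[0.0477, 0.1097, 0], [0, 0, 0], 0.09], [[0.0477, 0.1097, 0], [0, 0, 0], 0.09], [[0.0477, 0.1097, 0], [0, 0, 0], 0.09], [[0.0477, 0.1097, 0], [0, 0, 0], 0.09]]'
python3 -m pendant '[[[0.0477, 0.1097, 0], [0, 0, 0], 0.09], [[0.0477, 0.1097, 0], [0, 0, 0], 0.09], [[0, 0, 0], [0, 0, 0], 0.09], [[0, 0, 0], [0, 0, 0], 0.09], [[0, 0, 0], [0, 0, 0], 0.09], [[0, 0, 0], [0, 0, 0], 0.09]]'
python3 -c "
from h import *;to(.5036,.275,.0367)"
```

```text
t: 17.52
eef_pos: [0.5014, 0.2051, 0.1376]
ee_rot: [0.22, 0.976, -0.0, -0.001]
contact_force: [0.8, 0.1, -0.0]
finger_gap: 0.0901
gripper_force: 0.0
t: 18.02
eef_pos: [0.5045, 0.2734, 0.1378]
ee_rot: [0.22, 0.975, -0.001, -0.001]
contact_force: [0.4, -0.7, -0.3]
finger_gap: 0.09
gripper_force: 0.0
t 18.0167 pos [0.5045 0.2734 0.1378] tilt [-0.001 -0.002 -1.   ] tool delta [0.0015 0.0013 0.1011] gap 0.09 F [ 0.39 -0.67 -0.25]
```

In the tool's units: 0.03 m / 0.3 = 0.1, 0.025 m / 0.3 = 0.0833.

```bash
python3 -m pendant '[[[0.0033, 0.0033, 0.0833], [0, 0, 0], 0.09], [[0, 0, 0.1], [0, 0, 0], 0.09], [[0, 0, 0.1], [0, 0, 0], 0.09], [[0, 0, 0.0533], [0, 0, 0], 0.09], [[0, 0, 0], [0, 0, 0], 0.09], [[0, 0, 0], [0, 0, 0], 0.09], [[0, 0, 0], [0, 0, 0], 0.05], [[0, 0, 0], [0, 0, 0], 0.05], [[0, 0, 0], [0, 0, 0], 0.05], [[0, 0, 0], [0, 0, 0], 0.05]]'
python3 -m pendant '[[[0, 0, 0], [0, 0, 0], 0.05], [[0, 0, 0], [0, 0, 0], 0.05], [[0, 0, 0], [0, 0, 0], 0.05]]'
python3 -m pendant '[[[0, 0, -0.0333], [0, 0, 0], 0.05], [[0, 0, -0.1], [0, 0, 0], 0.05], [[0, 0, -0.1], [0, 0, 0], 0.05], [[0, 0, -0.1], [0, 0, 0], 0.05], [[0, 0, -0.0667], [0, 0, 0], 0.05], [[0, 0, 0], [0, 0, 0], 0.05], [[0, 0, 0], [0, 0, 0], 0.05], [[0, 0, 0], [0, 0, 0], 0.05], [[0, 0, 0], [0, 0, 0], 0.05], [[0, 0, 0], [0, 0, 0], 0.05]]'
python3 -c "
from h import *;to(.4903,-.1548,.1367)"
```

```text
t: 18.85
eef_pos: [0.5049, 0.2768, 0.039]
ee_rot: [0.22, 0.976, 0.001, 0.001]
contact_force: [-1.0, -3.3, 2.4]
finger_gap: 0.0678
gripper_force: 1.3
t: 19.1
eef_pos: [0.5045, 0.2763, 0.0387]
ee_rot: [0.22, 0.976, -0.0, 0.0]
contact_force: [-1.9, -2.3, 6.5]
finger_gap: 0.0641
gripper_force: 35.0
t: 19.93
eef_pos: [0.5029, 0.276, 0.1558]
ee_rot: [0.22, 0.976, -0.001, -0.001]
contact_force: [-0.5, 0.3, -3.6]
finger_gap: 0.0637
gripper_force: 35.0
t 19.9333 pos [0.5029 0.276  0.1558] tilt [-0.003 -0.002 -1.   ] tool delta [-0.1732 -0.3946  0.0197] gap 0.0637 F [-0.54  0.27 -3.59]
```

In the tool's units: -0.0304 m / 0.3 = -0.1013, -0.0133 m / 0.3 = -0.0443.

```bash
python3 -m pendant '[[[-0.0443, -0.1013, 0], [0, 0, 0], 0.05], [[-0.0443, -0.1013, 0], [0, 0, 0], 0.05], [[-0.0443, -0.1013, 0], [0, 0, 0], 0.05], [[-0.0443, -0.1013, 0], [0, 0, 0], 0.05], [[-0.0443, -0.1013, 0], [0, 0, 0], 0.05], [[-0.0443, -0.1013, 0], [0, 0, 0], 0.05], [[-0.0443, -0.1013, 0], [0, 0, 0], 0.05], [[-0.0443, -0.1013, 0], [0, 0, 0], 0.05], [[-0.0443, -0.1013, 0], [0, 0, 0], 0.05], [[-0.0443, -0.1013, 0], [0, 0, 0], 0.05]]'
python3 -m pendant '[[[-0.0443, -0.1013, 0], [0, 0, 0], 0.05], [[-0.0443, -0.1013, 0], [0, 0, 0], 0.05], [[-0.0443, -0.1013, 0], [0, 0, 0], 0.05], [[0, 0, 0], [0, 0, 0], 0.05], [[0, 0, 0], [0, 0, 0], 0.05], [[0, 0, 0], [0, 0, 0], 0.05], [[0, 0, 0], [0, 0, 0], 0.05], [[0, 0, 0], [0, 0, 0], 0.05], [[0, 0, 0], [0, 0, 0], 0.05]]'
python3 - <<'E'
from h import *
to(.4903,-.1548,.0707)
d=cam('wrist');print(proj(d,[.49,-.1545,.072]));w=d['color'];s=cam('scene')
u,v=proj(s,[.49,-.155,.1]).astype(int)
s=cv2.resize(s['color'][max(v-70,0):v+70,u-70:u+70],(384,384),interpolation=cv2.INTER_CUBIC)
cv2.imwrite('pics/w6.png',cv2.resize(np.hstack([w,s]),(790,339)))
E
```

```text
t: 20.77
eef_pos: [0.4931, -0.0564, 0.1567]
ee_rot: [0.219, 0.976, -0.0, -0.001]
contact_force: [0.7, 0.4, -3.9]
finger_gap: 0.0638
gripper_force: 35.0
t: 21.52
eef_pos: [0.4912, -0.1531, 0.1575]
ee_rot: [0.218, 0.976, 0.0, -0.0]
contact_force: [0.4, 0.4, -4.5]
finger_gap: 0.0637
gripper_force: 35.0
t 21.5167 pos [ 0.4912 -0.1531  0.1575] tilt [-0.  0. -1.] tool delta [ 0.     -0.0019  0.0868] gap 0.0637 F [ 0.4   0.37 -4.51]
[248.94216114 200.98432864]
```

View pics/w6.png

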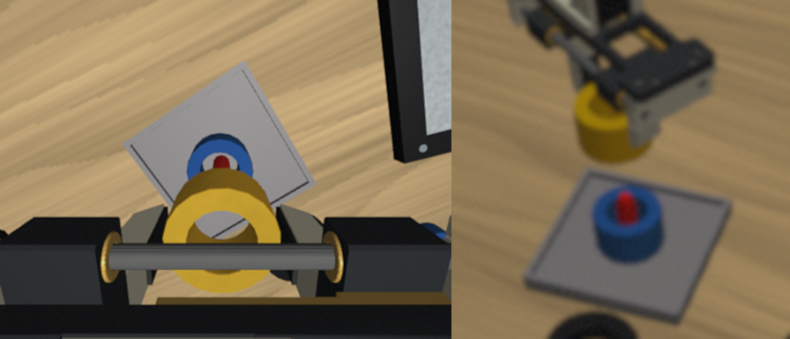

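Yellow is held level. The post and blue ring (x≈221) line up under it. Lowering.

In the tool's units: 0.015 m / 0.3 = 0.05, 0.01 m / 0.3 = 0.0333.

```bash
python3 -m pendant '[[[0, -0.0033, 0.05], [0, 0, 0], 0.05], [[0, 0, 0.05], [0, 0, 0], 0.05], [[0, 0, 0.05], [0, 0, 0], 0.05], [[0, 0, 0.0333], [0, 0, 0], 0.05], [[0, 0, 0.0333], [0, 0, 0], 0.05], [[0, 0, 0.0267], [0, 0, 0], 0.05], [[0, 0, 0.02], [0, 0, 0], 0.05], [[0, 0, 0], [0, 0, 0], 0.05], [[0, 0, 0], [0, 0, 0], 0.05], [[0, 0, 0], [0, 0, 0], 0.05]]'
python3 -m pendant '[[[0, 0, 0.0067], [0, 0, 0], 0.05], [[0, 0, 0.0067], [0, 0, 0], 0.05], [[0, 0, 0], [0, 0, 0], 0.05], [[0, 0, 0], [0, 0, 0], 0.05], [[0, 0, 0], [0, 0, 0], 0.05], [[0, 0, 0], [0, 0, 0], 0.05]]'
```

```text
t: 22.45
eef_pos: [0.4912, -0.1555, 0.0792]
ee_rot: [0.22, 0.976, -0.0, 0.0]
contact_force: [-1.2, -0.4, -3.9]
finger_gap: 0.0639
gripper_force: 35.0
t: 22.95
eef_pos: [0.4907, -0.1554, 0.0748]
ee_rot: [0.22, 0.976, 0.0, 0.0]
contact_force: [-1.3, -0.4, -3.7]
finger_gap: 0.0639
gripper_force: 35.0
```

In the tool's units: 0.002 m / 0.3 = 0.0067, 0.001 m / 0.3 = 0.0033.

```bash
python3 -m pendant '[[[0, 0, 0.0067], [0, 0, 0], 0.05], [[0, 0, 0.0033], [0, 0, 0], 0.05], [[0, 0, 0], [0, 0, 0], 0.05], [[0, 0, 0], [0, 0, 0], 0.05], [[0, 0, 0], [0, 0, 0], 0.05], [[0, 0, 0], [0, 0, 0], 0.05]]'
python3 -m pendant '[[[0, 0, 0.0033], [0, 0, 0], 0.05], [[0, 0, 0], [0, 0, 0], 0.05], [[0, 0, 0], [0, 0, 0], 0.05], [[0, 0, 0], [0, 0, 0], 0.05]]'
```

```text
t: 23.45
eef_pos: [0.4906, -0.1554, 0.0717]
ee_rot: [0.22, 0.976, 0.0, -0.0]
contact_force: [-0.2, -0.6, -3.9]
finger_gap: 0.0636
gripper_force: 35.0
t: 23.78
eef_pos: [0.4908, -0.1554, 0.0708]
ee_rot: [0.22, 0.976, 0.0, 0.0]
contact_force: [0.0, 0.1, -3.2]
finger_gap: 0.0637
gripper_force: 35.0
```

In the tool's units: 0.001 m / 0.3 = 0.0033.

```bash
python3 -m pendant '[[[0, 0, 0.0033], [0, 0, 0], 0.05], [[0, 0, 0], [0, 0, 0], 0.05], [[0, 0, 0], [0, 0, 0], 0.05], [[0, 0, 0], [0, 0, 0], 0.05]]'
```

```text
t: 24.12
eef_pos: [0.4909, -0.1554, 0.0707]
ee_rot: [0.22, 0.976, -0.0, 0.0]
contact_force: [-2.3, -0.3, 7.6]
finger_gap: 0.0639
gripper_force: 35.0
```

Contact at the expected height, so release, retreat and look.

In the tool's units: -0.03 m / 0.3 = -0.1, -0.02 m / 0.3 = -0.0667.

```bash
python3 -m pendant '[[[0, 0, 0], [0, 0, 0], 0.07], [[0, 0, 0], [0, 0, 0], 0.08], [[0, 0, 0], [0, 0, 0], 0.085], [[0, 0, 0], [0, 0, 0], 0.085], [[0, 0, 0], [0, 0, 0], 0.085], [[0, 0, -0.0667], [0, 0, 0], 0.085], [[0, 0, -0.1], [0, 0, 0], 0.085], [[0, 0, -0.1], [0, 0, 0], 0.085], [[0, 0, -0.0667], [0, 0, 0], 0.085], [[0, 0, 0], [0, 0, 0], 0.085]]'
python3 -m pendant '[[[0, 0, 0], [0, 0, 0], 0.085], [[0, 0, 0], [0, 0, 0], 0.085], [[0, 0, 0], [0, 0, 0], 0.085], [[0, 0, 0], [0, 0, 0], 0.085], [[0, 0, 0], [0, 0, 0], 0.085], [[0, 0, 0], [0, 0, 0], 0.085]]'
python3 - <<'E'
from h import *
s=cam('scene');u,v=proj(s,[.49,-.155,.06]).astype(int)
cv2.imwrite('pics/p7.png',cv2.resize(s['color'][v-60:v+60,u-60:u+60],(480,480),interpolation=cv2.INTER_CUBIC))
E
```

```text
t: 24.95
eef_pos: [0.4938, -0.1563, 0.1742]
ee_rot: [0.22, 0.976, -0.0, 0.004]
contact_force: [0.2, 0.3, 0.5]
finger_gap: 0.0848
gripper_force: 0.0
t: 25.45
eef_pos: [0.4901, -0.1552, 0.1689]
ee_rot: [0.22, 0.976, 0.0, -0.001]
contact_force: [-0.3, 1.2, 0.7]
finger_gap: 0.0849
gripper_force: 0.0
```

View pics/p7.png

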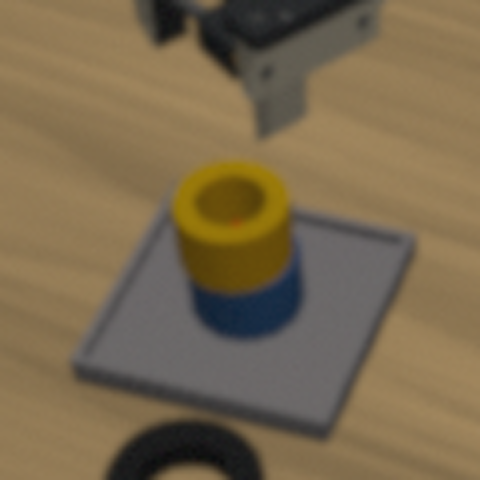

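```bash
python3 - <<'E'
from h import *
s=cam('scene');u,v=proj(s,[.49,-.155,.06]).astype(int)
for z in(.092,.052,.012):print(z,(proj(s,[.49,-.155,z])-[u-60,v-60])*4)
print(fit(s,'yellow',[.49,-.155],[(.052,.032),(.092,.032)]))
print(pix(s,233/4+u-60,203/4+v-60,.092))
E
```

```text
0.092 [237.35946893 197.68023474]
0.052 [243.99103368 250.71682466]
0.012 [250.24749252 300.75346819]
(array([ 0.4889, -0.1592]), np.float64(0.196))
[ 0.49452243 -0.15510924  0.092     ]
```

The yellow ring sits within about 5 mm of the post axis at the height expected for the top ring, so I'm handing in.

```bash
python3 -c "
from workcell import workorder;print(workorder.sign_off())"
```

```text
the job is handed in; nothing more can be done
None
```

The job is handed in, with no verdict returned: blue is at the bottom of the post and yellow on top (yellow weighed about 400–415 g against blue's 420 g, so either order was allowed), both lowered gently, and the ring light was never touched.

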